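Sweep the nuts off the bench seat

ROBOT

A 6-joint arm with a two-finger parallel gripper is mounted at the origin on the work surface. World frame = base frame: x ahead of the robot, y to its left, z up, the work surface at z = 0. Lengths are in mm, angles in rad, forces in N, time in s.
With the tool pointing down it reaches from about 275 to 1000 mm from the base axis. Payload 8.4 kg.
Tool frame: the origin (TCP) lies between the finger pads; the fingertips stand 25 mm ahead of it and the grasp point (between the pads) lies 6 mm ahead of it; z points along the fingers, y is the line along which they close (so a half turn about z gives the same grasp; the last joint's range is limited). The gripper opens to 85 mm and grips with 20 to 120 N. Pads are 22 mm wide; open, the fingers measure 114 mm over their backs; the gripper's body (76 mm by 85 mm) begins 54 mm behind the grasp point. The pads swing forward as they close: fully open they stand 13 mm farther back than shut.
Start: joints at [1.269, 0.353, 1.633, -0, 1.155, -0.002], TCP at [184.579, 597.125, 216.381] pointing down, gripper open.
Joint ranges: [-2.63, 2.63], [-0.92, 2.1], [0.06, 2.66], [-1.3, 4.44], [0, 2.69], [-3.02, 3.02]. Speed limits (rad/s): [2.22, 2.22, 2.79, 3.14, 3.14, 3.14].

INTERFACE

Orientations are given as [roll, pitch, yaw] about the fixed x, y, z axes, in that order (R = Rz(yaw) Ry(pitch) Rx(roll)).
In Python, from rig import r, eyes, workorder gives the robot as it stands. The module is installed in compiled form; this text tells all that it offers.
- The arm moves only by the tool step_arm, never from a script. Its argument "moves" is a list of rows, each an object of numbers: "tx", "ty", "tz": the shift along the tool's x, y, z scaled (see below); "ax", "ay", "az": the turn, a rotation vector about the tool's x, y, z scaled (see below). In form: [{"tx": .., "ty": .., "tz": .., "ax": .., "ay": .., "az": ..}, ...]. A call has 1 to 5 rows; each row shifts and turns the commanded pose from where the row before left it, along the tool's axes as they then stand; what a row does not reach is not made up. The controller multiplies each number of a shift by 25 mm and each number of a turn by 90 degrees. A row lasts 1/8 s, in which the tool goes at most 62.5 mm and 10.7 degrees, less where a joint would pass 70% of its speed; a pose out of reach is approached as far as the arm can. A call with a number of a shift or a turn outside -1 to 1 is refused whole. A call with a gripper value outside its range is refused whole. "gripper" is the opening, from 0 (shut) to 1 (fully open), set as the call begins (left out, the last holds). The fingers move at their own pace and stop on an object; "newtons" is the grip in N (left out, the last holds). Time passes only in rows, so rows that do not move let the fingers close. It gives the time, the measured TCP pose, the force, the opening and the grip force at its end, in the units of the state.
- r.sense(): the state, without advancing time (a new reading comes with each control period).
- eyes.grab_frame(name): name is "side" or "top"; returns (picture, depth): 400x640x3 uint8, red, green, blue; 400x640 float32, mm along the optical axis (not along the pixel's ray), 0 where there is no reading.
- eyes.camera_info(name): a dict with "intrinsics" (3x3 intrinsics, pixels), "k1" (the pictures are not rectified: a ray, as slopes to the right and down, at radius r is drawn at 1 + k1 r^2 times it, then the intrinsics apply), "cam_to_world" (4x4, takes a point from camera to world coordinates). Camera axes: x right, y up, looking along -z (the intrinsics and any distortion apply to the point x, -y, -z); pixel columns grow to the right and rows downward; lengths in mm; the calibration is good to about 2 mm. A picture is of the moment at which its call begins. camera_info takes no time and is no camera call.
- workorder.sign_off(): hands the job in; it is judged then, once.
The state is a dict: "clock": time; "qpos": joint angles; "qvel": joint speeds; "joint_efforts": joint torques, N m; "eef_pos": TCP position; "tcp_rot": TCP orientation; "contact_force": force on the tool from outside, world axes, zero at the start; "wrist_torque": the same for the moment, N m; "opening": opening from 0.0 (shut) to 1.0 (fully open); "grasp_force": force on a finger pad.
Only numpy, scipy, OpenCV 4.12 (cv2) and the standard library are available. Lean on these libraries where they do the work, as an engineer would, in place of code of your own. Each camera call takes 0.05 s, during which the arm holds its last target. There are 200 camera calls.

TASK

Sweep the three loose hex nuts along the bench seat and over its left-hand end so that all three drop into the grey parts tray standing there. Push them along gently with the closed fingertips; do not pinch, pick up or carry them. Leave the tall round bush, the bolt, the offcut, the square and the tape measure where they are.

Things in the scene. Friction and masses are not known exactly. Their poses are not given: they have to be found in the camera images.
- seat: Fixed bench seat: two ribbed brown decking boards side by side, running along y, on square steel tubes. Its top is in effect one flat surface 77 mm above the table (ribs and seam are level). Origin on the table, z = 0; in its own frame the top spans x -150..150 mm, y -260..190 mm. The left-hand end, over which the nuts go, is the edge at y = +190 mm. Yaw within 7 degrees of 0.
- tray: Fixed open grey sheet-steel tray on the table, its near rim tucked 8 mm under the overhanging left-hand end of the seat, axes parallel to the seat's. Outer size 250 (its x) x 130 (y) x 40 mm high, walls and floor 3 mm. Origin at the centre of its underside, at y = +247 mm and x within 25 mm of 0 in the seat's frame.
- nut1: Loose plain steel hex nut, 30 mm across the flats (35 over the corners), 18 mm high, hole about 20 mm, about 65 g, lying flat on the seat. Origin at its centre (9 mm above its underside), z along the hole; its yaw is arbitrary. See the bush for where the nuts lie.
- nut2: Loose plain steel hex nut, 30 mm across the flats (35 over the corners), 18 mm high, hole about 20 mm, about 65 g, lying flat on the seat. Origin at its centre (9 mm above its underside), z along the hole; its yaw is arbitrary. See the bush for where the nuts lie.
- nut3: Loose plain steel hex nut, 30 mm across the flats (35 over the corners), 18 mm high, hole about 20 mm, about 65 g, lying flat on the seat. Origin at its centre (9 mm above its underside), z along the hole; its yaw is arbitrary. See the bush for where the nuts lie.
- bush: Loose plain steel round bush (narrow tube), 23 mm outside, 12 mm bore, 32 mm high, standing on end on the seat among the flat six-sided nuts. Nuts and bush lie in four lanes along the seat, one each, in any order: lanes near seat x = -84, -28, 28 and 84 mm, seat y -85 to 20 mm. Origin at the centre of its underside. To be left alone.
- bolt: Loose steel bolt standing upside down on its round head near the seat's far long edge (seat x about 133 mm, seat y 20 to 120 mm): head 26 mm across, shank 12 mm, 32 mm high in all. Origin at the centre of its underside. To be left alone.
- offcut: Loose brown board offcut 70 x 40 x 27 mm (x, y, z) lying near the right-hand end of the seat. Origin at the centre of its underside. To be left alone.
- square: Loose try square lying near the right-hand end of the seat: dark wood stock 18 x 100 x 14 mm (x, y, z) centred on the origin, and a 28 mm wide steel blade that runs from it to +x, 119 mm from the origin at its end, 3 mm thick, flat on the seat, its centre line at y = -36 mm. Origin at the centre of the stock's underside. To be left alone.
- tape: Loose black tape measure 75 x 70 x 40 mm lying on the table right of the seat. Origin at the centre of its underside. To be left alone.

How it is judged:
By the outcome, as a careful person would: the job done as asked, in the order asked, and still so for the second after the job is handed in, with the robot touching nothing.
It also fails if it takes over 64 s, if anything falls off the work surface, if the arm or the gripper's body presses on something with over 40 N, if the wrist force passes 120 N, or if a joint passes its speed limit or range.

## Working session

There is one attempt and no reset: what is moved stays moved. The work goes in short steps, Python scripts to look and compute and a tool call to move; the robot and the scene stay as the last step left them, time stands still between calls to the robot, and variables do not carry over. Pictures are saved under pics/ and viewed, at most 10 in all, crops included, and the job is handed in when it is done.

Besides the shell and the picture viewer there is one more tool, called by a JSON object that holds its "op" and its "data", one argument or row to a line. step_arm: Moves the arm, as the interface text tells. Its arguments: {"type":"object","properties":{"moves":{"type":"array","items":{"type":"object","properties":{"tx":{"type":"number"},"ty":{"type":"number"},"tz":{"type":"number"},"ax":{"type":"number"},"ay":{"type":"number"},"az":{"type":"number"}}}},"gripper":{"type":"number"},"newtons":{"type":"number"}},"required":["moves"]}

```bash
mkdir -p pics; cat > h.py <<'E'
import numpy as np, cv2
from rig import r, eyes, workorder
def grab(n):
    p,d=eyes.grab_frame(n); return p,d
def pts(n,d):
    c=eyes.camera_info(n);K=np.array(c["intrinsics"]);T=np.array(c["cam_to_world"])
    v,u=np.mgrid[0:d.shape[0],0:d.shape[1]]
    xy=cv2.undistortPoints(np.stack([u,v],-1).reshape(-1,1,2).astype(float),K,np.array([c["k1"],0,0,0.])).reshape(d.shape+(2,))
    P=np.stack([xy[...,0]*d,-xy[...,1]*d,-d,np.ones_like(d)],-1)
    return (P@T.T)[...,:3]
E
python3 - <<'E'
from h import *
for n in("top","side"):
    p,d=grab(n);cv2.imwrite(f"pics/{n}0.png",p[...,::-1]);np.savez(f"{n}0.npz",p=p,d=d)
    c=eyes.camera_info(n);print(n,np.round(c["intrinsics"],1),c["k1"],np.round(c["cam_to_world"],3))
print(r.sense())
E
```

```text
top [[393.5   0.  314.4]
 [  0.  393.5 198.3]
 [  0.    0.    1. ]] -0.0848544384334383 [[ 1.90000e-02  9.99000e-01 -5.10000e-02  4.30430e+02]
 [-1.00000e+00  1.90000e-02 -5.00000e-03 -1.30140e+02]
 [-4.00000e-03  5.10000e-02  9.99000e-01  1.27961e+03]
 [ 0.00000e+00  0.00000e+00  0.00000e+00  1.00000e+00]]
side [[471.3   0.  324.6]
 [  0.  471.3 199.2]
 [  0.    0.    1. ]] -0.10460346488123007 [[ 8.68000e-01  2.36000e-01 -4.37000e-01 -5.22100e+00]
 [-4.97000e-01  4.42000e-01 -7.47000e-01 -9.88297e+02]
 [ 1.70000e-02  8.65000e-01  5.01000e-01  6.81892e+02]
 [ 0.00000e+00  0.00000e+00  0.00000e+00  1.00000e+00]]
{'clock': 0.1, 'qpos': array([ 1.26861194e+00,  3.53601126e-01,  1.63406841e+00, -2.26424371e-06,
        1.15515665e+00, -2.40172209e-03]), 'qvel': array([ 0.00077768, -0.00130781, -0.00197381,  0.00010752,  0.00115106,
        0.00178705]), 'joint_efforts': array([ 1.80489627e-03, -6.06357837e+01, -3.42819071e+01,  3.96081180e-05,
        3.98006159e-03, -1.05755097e-05]), 'eef_pos': array([184.44187942, 596.70718529, 215.71916023]), 'tcp_rot': array([-3.14035912e+00, -8.92262744e-07,  2.84181090e+00]), 'contact_force': array([-0.42057546, -0.06336276, -0.27432908]), 'wrist_torque': array([-0.02983258, -0.00189907, -0.01474844]), 'grasp_force': 0.0, 'opening': 1.000573456363454}
```

View pics/top0.png

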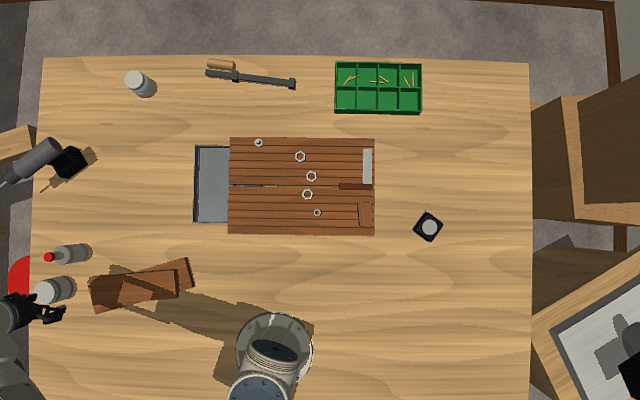

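View pics/side0.png

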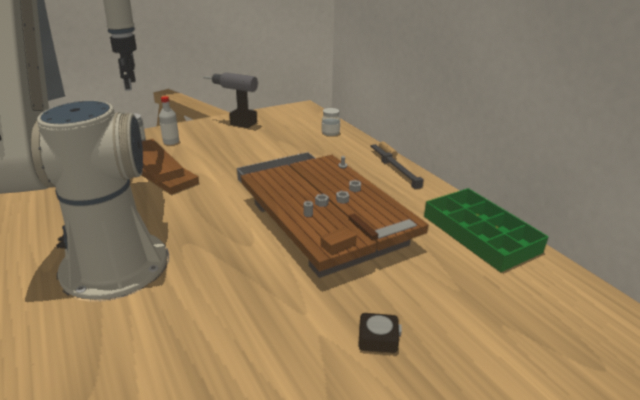

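The top view shows nuts at about (300,156), (311,176) and (307,194), the bush at (317,212), the bolt at (258,142) and the tray at (211,184). The side view agrees: the bush is nearest the robot at (308,209), with the nuts at (322,200), (342,197) and (355,186).

```bash
python3 - <<'E'
from h import *
t=np.load("top0.npz");s=np.load("side0.npz")
for n,D in(("top",t),("side",s)):
    P=pts(n,D["d"])
    X,Y,Z=P[...,0],P[...,1],P[...,2]
    m=(D["d"]>0)&(X>250)&(X<700)&(Y>-400)&(Y<400)
    seat=m&(Z>65)&(Z<83)&(X>290)&(X<620)&(Y<170)
    print(n,"seat z",np.median(Z[seat]))
    if n=="top":
        c=cv2.minAreaRect(P[seat][:,:2].astype(np.float32));print(c);print(cv2.boxPoints(c))
        tr=m&(Z>28)&(Z<55)&(Y>100)
        c=cv2.minAreaRect(P[tr][:,:2].astype(np.float32));print("tray rim",c,cv2.boxPoints(c))
    zs=np.median(Z[seat])
    o=(m&(Z>zs+6)&(Z<zs+60)&(X<650)&(Y<190)&(Y>-360)).astype(np.uint8)
    k,l,st,ce=cv2.connectedComponentsWithStats(o)
    for i in range(1,k):
        if st[i,4]>5:
            q=P[l==i];h=q[q[:,2]>np.percentile(q[:,2],90)-5];print(st[i],np.round((h.min(0)+h.max(0))/2,1),np.round(np.ptp(h,axis=0)),"z",np.round(np.percentile(q[:,2],90)))
c=cv2.resize(t["p"][125:245,185:385],None,fx=4,fy=4,interpolation=cv2.INTER_CUBIC);cv2.imwrite("pics/top0c.png",c[...,::-1])
# pixel rays of nut tops at heights
c=eyes.camera_info("top");K=np.array(c["intrinsics"]);T=np.array(c["cam_to_world"])
for u,v,z in((300,156,95),(311,176,95),(307,194,95),(317,212,109),(258,142,109),(230,138,77),(374,138,77),(374,235,77),(228,235,77),(194,146,40),(192,222,40)):
    x,y=cv2.undistortPoints(np.array([[[u,v]]],float),K,np.array([c["k1"],0,0,0.]))[0,0]
    d=T[:3,:3]@[x,-y,-1];print((u,v),np.round(T[:3,3]+d*(z-T[2,3])/d[2],1))
E
```

```text
top seat z 76.88442774174223
((500.1500549316406, -81.88008117675781), (240.9081573486328, 452.1368103027344), 0.3583185076713562)
[[ 378.28455  143.4306 ]
 [ 381.11212 -308.69736]
 [ 622.01556 -307.19077]
 [ 619.188    144.9372 ]]
tray rim ((442.15252685546875, 239.94017028808594), (182.13113403320312, 464.3465881347656), 71.59056854248047) [[193.10193  226.85652 ]
 [633.6852    80.213425]
 [691.2031   253.02382 ]
 [250.61987  399.66693 ]]
[295 151  10  12  58] [618.7 -76.5  95. ] [31. 28.  7.] z 97.0
[306 171  11  11  54] [ 557.9 -112.7   96.2] [30. 30.  6.] z 98.0
[339 182  33   9 204] [ 530.4 -246.6   92.9] [18. 98.  8.] z 94.0
[302 189  11  11  49] [ 503.4 -101.7   96.7] [31. 30.  7.] z 98.0
[357 202  16  25 331] [ 446.4 -276.2  106.1] [72. 43.  9.] z 107.0
[313 209   8   8  34] [ 448.1 -131.4  108.9] [21. 21.  7.] z 110.0
side seat z 77.12720543114244
[349 181  12  10 103] [619.2 -76.6  94.7] [33. 35.  7.] z 96.0
[336 191  13  11 114] [ 557.6 -113.1   94.4] [34. 33.  7.] z 96.0
[315 195  14  10 117] [ 504.8 -103.1   94.3] [33. 33.  7.] z 96.0
[303 202  10  14 127] [ 448.2 -132.5  107.4] [22. 28.  6.] z 109.0
[349 214  30  25 261] [ 531.3 -246.9   90.6] [ 20. 101.   6.] z 92.0
[320 227  37  26 600] [ 447.7 -276.3  104.1] [74. 46.  8.] z 105.0
(300, 156) [618.6 -78.1  95. ]
(311, 176) [ 558.2 -112.7   95. ]
(307, 194) [ 503.5 -101.7   95. ]
(317, 212) [ 449.6 -132.8  109. ]
(258, 142) [656.8  48.8 109. ]
(230, 138) [674.3 141.5  77. ]
(374, 138) [ 682.1 -305.    77. ]
(374, 235) [ 383.2 -308.2   77. ]
(228, 235) [374.3 138.3  77. ]
(194, 146) [654.5 265.8  40. ]
(192, 222) [411.  263.2  40. ]
```

View pics/top0c.png

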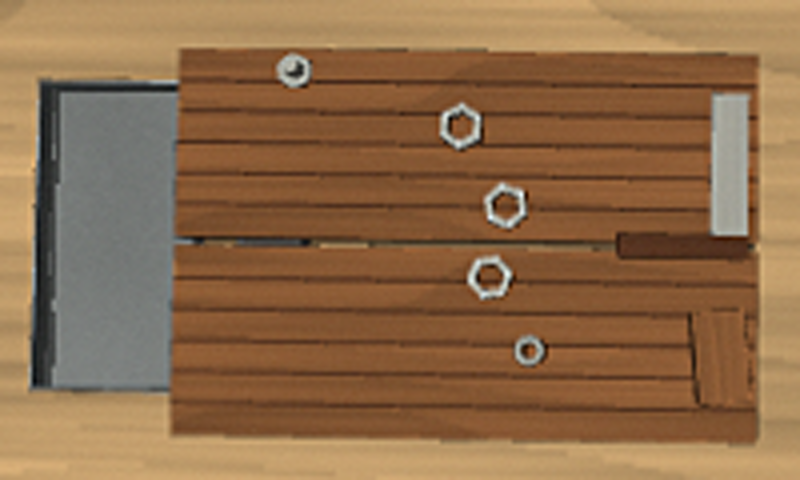

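{"op": "step_arm", "data": {
  "moves": [
    {"tx": -1, "ty": -1, "az": 0.1},
    {"tx": -1, "ty": -0.9, "az": 0.1},
    {"tx": -1, "ty": -0.6, "az": 0.1},
    {"tx": -1, "ty": -0.3, "az": 0.1},
    {"tx": -1, "ty": 0, "az": 0.1}
  ],
  "gripper": 0
}}

```text
schema error: expected keys tx, ty, tz, ax, ay, az
```

{"op": "step_arm", "data": {
  "moves": [
    {"tx": -1, "ty": 0.2, "az": 0.1},
    {"tx": -1, "ty": 0.4, "az": 0.1},
    {"tx": -1, "ty": 0.5, "az": 0.06},
    {"tx": -1, "ty": 0.5},
    {"tx": -1, "ty": 0.5}
  ]
}}

```text
schema error: expected keys tx, ty, tz, ax, ay, az
```

{"op": "step_arm", "data": {
  "moves": [
    {"tx": -1, "ty": -1, "tz": 0, "ax": 0, "ay": 0, "az": 0.1},
    {"tx": -1, "ty": -0.9, "tz": 0, "ax": 0, "ay": 0, "az": 0.1},
    {"tx": -1, "ty": -0.6, "tz": 0, "ax": 0, "ay": 0, "az": 0.1},
    {"tx": -1, "ty": -0.3, "tz": 0, "ax": 0, "ay": 0, "az": 0.1},
    {"tx": -1, "ty": 0, "tz": 0, "ax": 0, "ay": 0, "az": 0.1}
  ],
  "gripper": 0
}}

```text
clock: 0.72
eef_pos: [253.2, 464.0, 216.1]
tcp_rot: [-3.141, 0.0, 2.051]
contact_force: [0.7, -0.4, -0.3]
opening: 0.004
grasp_force: 0.0
```

{"op": "step_arm", "data": {
  "moves": [
    {"tx": -1, "ty": 0.2, "tz": 0, "ax": 0, "ay": 0, "az": 0.1},
    {"tx": -1, "ty": 0.4, "tz": 0, "ax": 0, "ay": 0, "az": 0.1},
    {"tx": -1, "ty": 0.5, "tz": 0, "ax": 0, "ay": 0, "az": 0.06},
    {"tx": -1, "ty": 0.5, "tz": 0, "ax": 0, "ay": 0, "az": 0},
    {"tx": -1, "ty": 0.5, "tz": 0, "ax": 0, "ay": 0, "az": 0}
  ]
}}

```text
clock: 1.35
eef_pos: [332.3, 353.6, 216.1]
tcp_rot: [-3.141, 0.0, 1.648]
contact_force: [-0.1, 0.2, 0.5]
opening: 0.0
grasp_force: 0.0
```

{"op": "step_arm", "data": {
  "moves": [
    {"tx": -1, "ty": 0.5, "tz": 0, "ax": 0, "ay": 0, "az": 0},
    {"tx": -1, "ty": 0.5, "tz": 0, "ax": 0, "ay": 0, "az": 0},
    {"tx": -1, "ty": 0.5, "tz": 0, "ax": 0, "ay": 0, "az": 0},
    {"tx": -1, "ty": 0.5, "tz": 0, "ax": 0, "ay": 0, "az": 0},
    {"tx": -1, "ty": 0.5, "tz": 0, "ax": 0, "ay": 0, "az": 0}
  ]
}}

```text
clock: 1.98
eef_pos: [404.2, 233.8, 216.2]
tcp_rot: [-3.141, 0.0, 1.648]
contact_force: [0.7, 0.4, 0.2]
opening: -0.001
grasp_force: 0.0
```

{"op": "step_arm", "data": {
  "moves": [
    {"tx": -1, "ty": 0.5, "tz": 0, "ax": 0, "ay": 0, "az": 0},
    {"tx": -1, "ty": 0.5, "tz": 0, "ax": 0, "ay": 0, "az": 0},
    {"tx": -1, "ty": 0.5, "tz": 0, "ax": 0, "ay": 0, "az": 0},
    {"tx": -1, "ty": 0.5, "tz": 0, "ax": 0, "ay": 0, "az": 0},
    {"tx": -1, "ty": 0.5, "tz": 0, "ax": 0, "ay": 0, "az": 0}
  ]
}}

```text
clock: 2.6
eef_pos: [476.1, 114.0, 216.2]
tcp_rot: [-3.141, 0.0, 1.648]
contact_force: [0.0, -0.1, 0.5]
opening: -0.001
grasp_force: 0.0
```

{"op": "step_arm", "data": {
  "moves": [
    {"tx": -1, "ty": 0.5, "tz": 0, "ax": 0, "ay": 0, "az": 0},
    {"tx": -1, "ty": 0.5, "tz": 0, "ax": 0, "ay": 0, "az": 0},
    {"tx": -1, "ty": 0.5, "tz": 0, "ax": 0, "ay": 0, "az": 0},
    {"tx": -1, "ty": 0.5, "tz": 0, "ax": 0, "ay": 0, "az": 0},
    {"tx": -1, "ty": 0.5, "tz": 0, "ax": 0, "ay": 0, "az": 0}
  ]
}}

```text
clock: 3.22
eef_pos: [548.1, -5.7, 216.1]
tcp_rot: [-3.141, -0.0, 1.648]
contact_force: [0.9, 0.2, 0.1]
opening: 0.0
grasp_force: 0.0
```

{"op": "step_arm", "data": {
  "moves": [
    {"tx": -1, "ty": 0.5, "tz": 0, "ax": 0, "ay": 0, "az": 0},
    {"tx": -1, "ty": 0.5, "tz": 0, "ax": 0, "ay": 0, "az": 0},
    {"tx": -1, "ty": 0.5, "tz": 0, "ax": 0, "ay": 0, "az": 0},
    {"tx": -0.5, "ty": 0.25, "tz": 0, "ax": 0, "ay": 0, "az": 0},
    {"tx": 0, "ty": 0, "tz": 0, "ax": 0, "ay": 0, "az": 0}
  ]
}}

```text
clock: 3.85
eef_pos: [598.2, -89.1, 216.0]
tcp_rot: [-3.141, -0.0, 1.647]
contact_force: [0.2, 0.2, -0.3]
opening: 0.003
grasp_force: 0.0
```

{"op": "step_arm", "data": {
  "moves": [
    {"tx": -0.68, "ty": 0.4, "tz": 0, "ax": 0, "ay": 0, "az": 0},
    {"tx": -0.68, "ty": 0.4, "tz": 0.2, "ax": 0, "ay": 0, "az": 0},
    {"tx": 0, "ty": 0, "tz": 0.8, "ax": 0, "ay": 0, "az": 0},
    {"tx": 0, "ty": 0, "tz": 0.8, "ax": 0, "ay": 0, "az": 0},
    {"tx": 0, "ty": 0, "tz": 0.8, "ax": 0, "ay": 0, "az": 0}
  ]
}}

```text
clock: 4.47
eef_pos: [621.3, -121.8, 150.4]
tcp_rot: [3.142, 0.0, 1.648]
contact_force: [0.2, -0.2, -0.1]
opening: 0.004
grasp_force: 0.0
```

{"op": "step_arm", "data": {
  "moves": [
    {"tx": 0, "ty": 0, "tz": 0.8, "ax": 0, "ay": 0, "az": 0},
    {"tx": 0, "ty": 0, "tz": 0.6, "ax": 0, "ay": 0, "az": 0},
    {"tx": 0, "ty": 0, "tz": 0.36, "ax": 0, "ay": 0, "az": 0},
    {"tx": 0, "ty": 0, "tz": 0, "ax": 0, "ay": 0, "az": 0}
  ]
}}

```text
clock: 4.97
eef_pos: [620.6, -121.1, 106.8]
tcp_rot: [-3.141, -0.0, 1.648]
contact_force: [0.5, -0.9, 0.4]
opening: -0.003
grasp_force: 0.0
```

```bash
python3 - <<'E'
from h import *
a,_=grab("top");b,_=grab("side")
a=cv2.resize(a[125:245,185:385],(800,480),interpolation=cv2.INTER_CUBIC)[:300]
b=cv2.resize(b[140:240,235:435],(600,300),interpolation=cv2.INTER_CUBIC)
im=np.zeros((600,800,3),np.uint8);im[:300]=a;im[300:,:600]=b
cv2.imwrite("pics/a1.png",im[...,::-1])
E
```

```text
(no output)
```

View pics/a1.png

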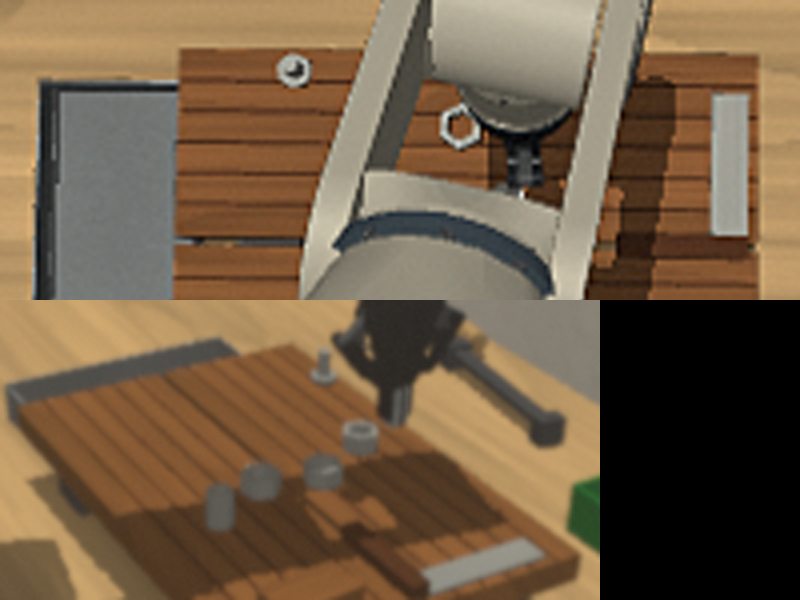

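The combined view shows the tip near nut A, but in the side half (395,420) it seems high. I'll project the expected tip position to check.

```bash
cat >> h.py <<'E'
def proj(n,p):
    c=eyes.camera_info(n);K=np.array(c["intrinsics"]);T=np.linalg.inv(np.array(c["cam_to_world"]))
    q=T[:3,:3]@p+T[:3,3];q=np.array([q[0],-q[1],-q[2]])
    return cv2.projectPoints(q.reshape(1,1,3),np.zeros(3),np.zeros(3),K,np.array([c["k1"],0,0,0.]))[0].ravel()
E
python3 - <<'E'
from h import *
s=r.sense();print(s["eef_pos"],s["tcp_rot"],s["qpos"])
for z in(82,107,132): 
    u=proj("side",np.array([620.6,-121,z]));print(z,u,"composed",(u-[235,140])*3+[0,300])
p,d=grab("side");P=pts("side",d)
X,Y,Z=P[...,0],P[...,1],P[...,2]
for u,v in((366,178),(367,180),(366,175),(367,170),(368,160),(355,185)): print((u,v),np.round(P[v,u],0),p[v,u])
m=(abs(X-620)<40)&(abs(Y+121)<32)&(Z>80)&(Z<135)
for a in range(80,135,5):
    q=P[m&(Z>=a)&(Z<a+5)]
    if len(q):print(a,len(q),np.round(q.min(0)),np.round(q.max(0)))
cv2.imwrite("pics/a2.png",cv2.resize(p[120:220,310:430],None,fx=5,fy=5,interpolation=cv2.INTER_CUBIC)[...,::-1])
E
```

```text
[ 621.25427225 -121.1742269   107.87653078] [3.14088339e+00 2.14078443e-04 1.64806209e+00] [-1.94990321e-01  4.79848293e-01  1.70457942e+00 -1.89307057e-05
  9.56424233e-01 -2.72245250e-01]
82 [364.03669838 194.62202834] composed [387.11009514 463.86608502]
107 [364.60465409 186.15077838] composed [388.81396227 438.45233514]
132 [365.18153193 177.50546644] composed [390.5445958  412.51639931]
(366, 178) [ 616. -131.  136.] [83 82 77]
(367, 180) [ 618. -133.  131.] [91 89 82]
(366, 175) [ 616. -129.  144.] [76 74 69]
(367, 170) [ 617. -131.  159.] [84 83 78]
(368, 160) [ 613. -139.  190.] [45 40 37]
(355, 185) [614. -86.  95.] [119 117 109]
80 16 [ 589. -134.   80.] [629. -89.  85.]
85 8 [609. -94.  86.] [627. -91.  90.]
90 13 [609. -93.  90.] [627. -89.  95.]
95 3 [611. -92.  96.] [624. -91.  97.]
120 3 [ 615. -128.  123.] [ 616. -114.  123.]
125 11 [ 614. -135.  125.] [ 629. -126.  130.]
130 17 [ 608. -134.  130.] [ 635. -120.  135.]
```

View pics/a2.png

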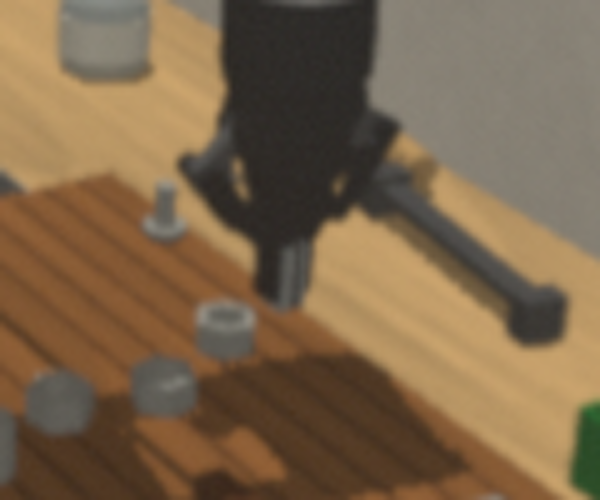

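The closed fingertips end at about (367,181) full-frame, which the depth puts at z≈127. That is about 45 mm above where the reported TCP says (82). I trust the image, so I'll lower in stages and watch the force.

{"op": "step_arm", "data": {
  "moves": [
    {"tx": 0, "ty": 0, "tz": 0.4, "ax": 0, "ay": 0, "az": 0},
    {"tx": 0, "ty": 0, "tz": 0.4, "ax": 0, "ay": 0, "az": 0},
    {"tx": 0, "ty": 0, "tz": 0.2, "ax": 0, "ay": 0, "az": 0},
    {"tx": 0, "ty": 0, "tz": 0, "ax": 0, "ay": 0, "az": 0}
  ]
}}

```text
clock: 5.62
eef_pos: [620.4, -121.1, 81.7]
tcp_rot: [-3.14, -0.0, 1.648]
contact_force: [0.3, -0.3, -1.3]
opening: -0.001
grasp_force: 0.0
```

```bash
python3 - <<'E'
from h import *
s=r.sense();print(s["eef_pos"],s["contact_force"])
p,d=grab("side");P=pts("side",d)
X,Y,Z=P[...,0],P[...,1],P[...,2]
m=(abs(X-620)<40)&(abs(Y+121)<26)&(Z>80)&(Z<150)
for a in range(80,150,5):
    q=P[m&(Z>=a)&(Z<a+5)]
    if len(q):print(a,len(q),np.round(q.min(0)),np.round(q.max(0)))
for v in range(176,200,2): print(v,np.round(P[v,366]),p[v,366])
p,d=grab("top");P=pts("top",d)
print("table z",np.median(P[300:330,400:480,2]))
E
```

```text
[ 620.41734291 -121.06172577   81.66472531] [ 0.2984165  -0.25417659 -1.25333579]
80 4 [ 584. -144.   80.] [642. -98.  84.]
85 1 [622. -95.  86.] [622. -95.  86.]
95 7 [ 614. -131.   96.] [ 621. -114.   99.]
100 10 [ 609. -134.  101.] [ 627. -127.  105.]
105 18 [ 605. -136.  105.] [ 633. -123.  109.]
110 20 [ 606. -137.  110.] [ 633. -117.  115.]
115 18 [ 605. -135.  115.] [ 634. -117.  120.]
120 21 [ 606. -136.  120.] [ 635. -116.  124.]
125 19 [ 607. -135.  125.] [ 633. -118.  129.]
130 21 [ 605. -136.  130.] [ 634. -119.  135.]
135 14 [ 606. -136.  135.] [ 637. -128.  140.]
140 25 [ 589. -137.  141.] [ 648. -116.  145.]
145 44 [ 585. -141.  145.] [ 655. -114.  150.]
176 [ 612. -136.  145.] [46 41 36]
178 [ 612. -136.  139.] [58 56 51]
180 [ 615. -133.  132.] [83 82 78]
182 [ 616. -132.  125.] [88 86 81]
184 [ 613. -136.  122.] [90 87 82]
186 [ 616. -134.  115.] [87 86 82]
188 [ 616. -134.  109.] [89 87 82]
190 [ 618. -132.  102.] [88 83 76]
192 [ 638. -105.   77.] [77 57 41]
194 [ 633. -113.   77.] [74 52 33]
196 [ 626. -122.   77.] [83 57 37]
198 [ 619. -133.   79.] [82 57 37]
table z 0.3817812545951256
```

{"op": "step_arm", "data": {
  "moves": [
    {"tx": 0, "ty": 0, "tz": 0.3, "ax": 0, "ay": 0, "az": 0},
    {"tx": 0, "ty": 0, "tz": 0.3, "ax": 0, "ay": 0, "az": 0},
    {"tx": 0, "ty": 0, "tz": 0, "ax": 0, "ay": 0, "az": 0}
  ]
}}

```text
clock: 6.1
eef_pos: [620.2, -121.0, 66.4]
tcp_rot: [-3.14, -0.0, 1.648]
contact_force: [0.6, -0.1, -0.2]
opening: 0.003
grasp_force: 0.0
```

```bash
python3 - <<'E'
from h import *
s=r.sense();print(s["eef_pos"],s["contact_force"])
p,d=grab("side");P=pts("side",d)
for v in range(184,202): print(v,*[np.round(P[v,u]) for u in(363,366)],p[v,366])
cv2.imwrite("pics/a3.png",cv2.resize(p[140:220,310:430],None,fx=6,fy=6,interpolation=cv2.INTER_CUBIC)[...,::-1])
E
```

```text
[ 620.1655413  -121.00519968   66.44419803] [ 0.59997068 -0.06409456 -0.21162698]
184 [ 608. -130.  121.] [ 613. -137.  123.] [71 69 65]
185 [ 607. -132.  119.] [ 616. -133.  117.] [85 82 78]
186 [ 609. -130.  114.] [ 616. -133.  114.] [89 87 83]
187 [ 608. -131.  113.] [ 615. -135.  113.] [89 87 82]
188 [ 611. -128.  107.] [ 619. -130.  106.] [88 88 83]
189 [ 610. -129.  105.] [ 616. -134.  106.] [88 86 81]
190 [ 608. -132.  104.] [ 616. -134.  103.] [88 86 81]
191 [ 610. -130.  100.] [ 617. -134.  100.] [88 87 83]
192 [ 610. -131.   97.] [ 618. -133.   97.] [88 86 81]
193 [ 609. -132.   95.] [ 618. -132.   93.] [86 87 81]
194 [ 611. -129.   91.] [ 616. -136.   92.] [88 87 82]
195 [ 615. -124.   84.] [ 617. -135.   89.] [87 82 75]
196 [ 615. -124.   81.] [ 619. -132.   83.] [85 71 60]
197 [ 617. -122.   76.] [ 623. -128.   78.] [83 60 44]
198 [ 615. -125.   76.] [ 623. -127.   74.] [83 58 37]
199 [ 609. -134.   79.] [ 616. -137.   78.] [81 57 35]
200 [ 608. -136.   77.] [ 615. -139.   77.] [79 55 35]
201 [ 604. -141.   77.] [ 612. -143.   77.] [74 53 34]
```

View pics/a3.png

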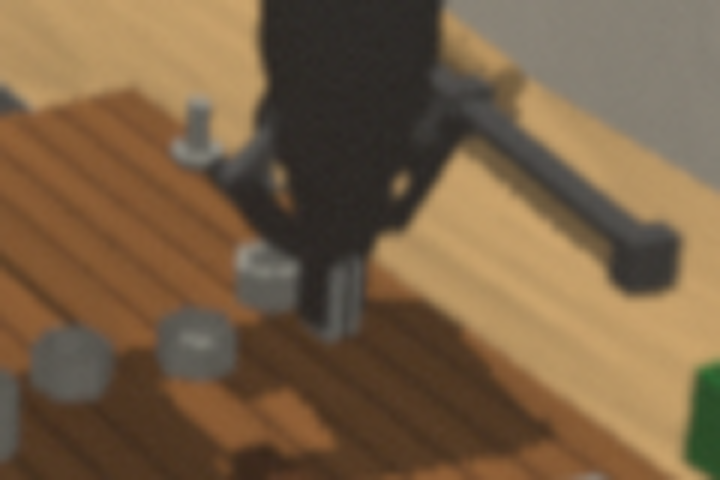

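The tip is now at about z 85, just behind nut A at (265,275 in the crop). I'll lower a touch more and push.

{"op": "step_arm", "data": {
  "moves": [
    {"tx": 0.3, "ty": 0, "tz": 0.1, "ax": 0, "ay": 0, "az": 0},
    {"tx": 0.4, "ty": 0, "tz": 0, "ax": 0, "ay": 0, "az": 0},
    {"tx": 0.4, "ty": 0, "tz": 0, "ax": 0, "ay": 0, "az": 0},
    {"tx": 0.4, "ty": 0, "tz": 0, "ax": 0, "ay": 0, "az": 0},
    {"tx": 0.4, "ty": 0, "tz": 0, "ax": 0, "ay": 0, "az": 0}
  ]
}}

```text
clock: 6.78
eef_pos: [617.2, -72.9, 65.0]
tcp_rot: [3.141, 0.0, 1.648]
contact_force: [0.8, -0.4, 0.2]
opening: -0.002
grasp_force: 0.2
```

{"op": "step_arm", "data": {
  "moves": [
    {"tx": 0.5, "ty": 0, "tz": 0, "ax": 0, "ay": 0, "az": 0},
    {"tx": 0.5, "ty": 0, "tz": 0, "ax": 0, "ay": 0, "az": 0},
    {"tx": 0.5, "ty": 0, "tz": 0, "ax": 0, "ay": 0, "az": 0},
    {"tx": 0.5, "ty": 0, "tz": 0, "ax": 0, "ay": 0, "az": 0}
  ]
}}

```text
clock: 7.28
eef_pos: [613.2, -23.0, 64.9]
tcp_rot: [-3.142, 0.0, 1.648]
contact_force: [0.7, -0.7, 0.3]
opening: 0.002
grasp_force: 0.2
```

```bash
python3 - <<'E'
from h import *
p,d=grab("side");b,_=grab("top")
im=np.zeros((600,800,3),np.uint8)
im[:300]=cv2.resize(b[125:245,185:385],(800,480),interpolation=cv2.INTER_CUBIC)[:300]
im[300:,:600]=cv2.resize(p[130:230,235:435],(600,300),interpolation=cv2.INTER_CUBIC)
cv2.imwrite("pics/a4.png",im[...,::-1])
E
```

```text
(no output)
```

View pics/a4.png

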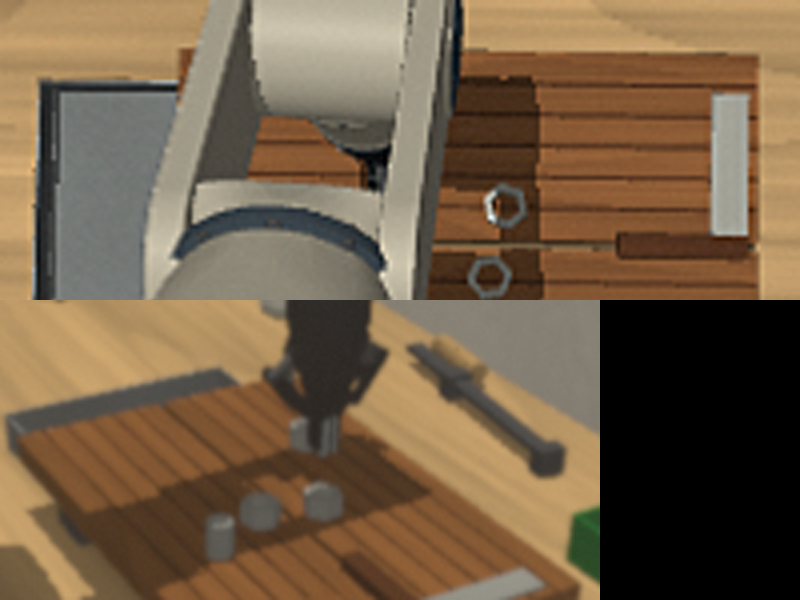

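Nut A (side half, about (302,435)) is riding squarely ahead of the fingertips. Continuing over the end.

{"op": "step_arm", "data": {
  "moves": [
    {"tx": 0.5, "ty": 0, "tz": 0, "ax": 0, "ay": 0, "az": 0},
    {"tx": 0.5, "ty": 0, "tz": 0, "ax": 0, "ay": 0, "az": 0},
    {"tx": 0.5, "ty": 0, "tz": 0, "ax": 0, "ay": 0, "az": 0},
    {"tx": 0.5, "ty": 0, "tz": 0, "ax": 0, "ay": 0, "az": 0},
    {"tx": 0.5, "ty": 0, "tz": 0, "ax": 0, "ay": 0, "az": 0}
  ]
}}

```text
clock: 8.0
eef_pos: [608.4, 39.3, 64.9]
tcp_rot: [-3.142, -0.0, 1.648]
contact_force: [-0.5, -0.6, -0.1]
opening: -0.003
grasp_force: 0.1
```

{"op": "step_arm", "data": {
  "moves": [
    {"tx": 0.5, "ty": 0, "tz": 0, "ax": 0, "ay": 0, "az": 0},
    {"tx": 0.5, "ty": 0, "tz": 0, "ax": 0, "ay": 0, "az": 0},
    {"tx": 0.5, "ty": 0, "tz": 0, "ax": 0, "ay": 0, "az": 0},
    {"tx": 0.5, "ty": 0, "tz": 0, "ax": 0, "ay": 0, "az": 0},
    {"tx": 0.5, "ty": 0, "tz": 0, "ax": 0, "ay": 0, "az": 0}
  ]
}}

```text
clock: 8.62
eef_pos: [603.6, 101.6, 64.9]
tcp_rot: [-3.142, -0.0, 1.648]
contact_force: [-0.2, 0.4, 0.3]
opening: -0.001
grasp_force: 0.1
```

{"op": "step_arm", "data": {
  "moves": [
    {"tx": 0.5, "ty": 0, "tz": 0, "ax": 0, "ay": 0, "az": 0},
    {"tx": 0.5, "ty": 0, "tz": 0, "ax": 0, "ay": 0, "az": 0},
    {"tx": 0.5, "ty": 0, "tz": 0, "ax": 0, "ay": 0, "az": 0},
    {"tx": 0, "ty": 0, "tz": 0, "ax": 0, "ay": 0, "az": 0}
  ]
}}

```text
clock: 9.12
eef_pos: [600.7, 139.1, 64.9]
tcp_rot: [3.142, -0.0, 1.649]
contact_force: [-0.3, -1.0, -0.6]
opening: 0.003
grasp_force: 0.0
```

```bash
cat >> h.py <<'E'
def objs():
    # blobs above seat from both views, plus tray contents
    for n in("top","side"):
        p,d=grab(n);P=pts(n,d);X,Y,Z=P[...,0],P[...,1],P[...,2]
        g=p.astype(int).max(-1)-p.astype(int).min(-1)
        for nm,m in(("seat",(Z>83)&(Z<115)&(X>370)&(X<690)&(Y<155)&(Y>-330)),("tray",(Z>11)&(Z<70)&(X>415)&(X<650)&(Y>146)&(Y<252))):
            k,l,st,ce=cv2.connectedComponentsWithStats((m&(d>0)).astype(np.uint8))
            for i in range(1,k):
                if st[i,4]>5:
                    q=P[l==i];print(n,nm,st[i,4],np.round((q.min(0)+q.max(0))/2),np.round(np.ptp(q,axis=0)),"px",ce[i].round())
E
python3 -c "
from h import *
objs()"
```

```text
top seat 37 [660.  54.  97.] [22. 22. 27.] px [257. 142.]
top seat 13 [597. 130.  99.] [21.  7. 30.] px [232. 163.]
top seat 52 [ 558. -113.   91.] [31. 31. 15.] px [311. 176.]
top seat 202 [ 532. -247.   90.] [25. 98. 13.] px [355. 186.]
top seat 51 [ 503. -102.   91.] [31. 30. 16.] px [307. 194.]
top seat 328 [ 446. -276.   98.] [72. 46. 25.] px [365. 214.]
top seat 34 [ 448. -131.  101.] [21. 21. 27.] px [317. 212.]
side seat 90 [601. 132.  99.] [30. 23. 32.] px [311. 154.]
side seat 53 [660.  52.  97.] [24. 28. 28.] px [342. 162.]
side seat 114 [ 559. -113.   90.] [35. 33. 13.] px [342. 196.]
side seat 119 [ 505. -101.   90.] [36. 35. 14.] px [321. 199.]
side seat 124 [ 449. -134.   97.] [24. 24. 28.] px [308. 208.]
side seat 262 [ 531. -249.   89.] [ 22. 101.  10.] px [363. 226.]
side seat 604 [ 448. -276.   95.] [74. 47. 24.] px [338. 239.]
```

{"op": "step_arm", "data": {
  "moves": [
    {"tx": 0, "ty": 0, "tz": -0.8, "ax": 0, "ay": 0, "az": 0},
    {"tx": 0, "ty": 0, "tz": -0.8, "ax": 0, "ay": 0, "az": 0},
    {"tx": 0, "ty": 0, "tz": -0.8, "ax": 0, "ay": 0, "az": 0},
    {"tx": -0.96, "ty": -0.21, "tz": 0, "ax": 0, "ay": 0, "az": 0},
    {"tx": -0.96, "ty": -0.21, "tz": 0, "ax": 0, "ay": 0, "az": 0}
  ]
}}

```text
clock: 9.85
eef_pos: [594.8, 88.9, 127.2]
tcp_rot: [3.139, -0.0, 1.648]
contact_force: [0.1, 0.3, 0.1]
opening: 0.003
grasp_force: 0.0
```

{"op": "step_arm", "data": {
  "moves": [
    {"tx": -0.96, "ty": -0.21, "tz": 0, "ax": 0, "ay": 0, "az": 0},
    {"tx": -0.96, "ty": -0.21, "tz": 0, "ax": 0, "ay": 0, "az": 0},
    {"tx": -0.96, "ty": -0.21, "tz": 0, "ax": 0, "ay": 0, "az": 0},
    {"tx": -0.96, "ty": -0.21, "tz": 0, "ax": 0, "ay": 0, "az": 0},
    {"tx": -0.96, "ty": -0.21, "tz": 0, "ax": 0, "ay": 0, "az": 0}
  ]
}}

```text
clock: 10.48
eef_pos: [577.6, -33.4, 126.8]
tcp_rot: [3.139, 0.0, 1.648]
contact_force: [0.6, 0.5, -0.1]
opening: -0.002
grasp_force: 0.0
```

{"op": "step_arm", "data": {
  "moves": [
    {"tx": -0.96, "ty": -0.21, "tz": 0, "ax": 0, "ay": 0, "az": 0},
    {"tx": -0.96, "ty": -0.21, "tz": 0, "ax": 0, "ay": 0, "az": 0},
    {"tx": -0.96, "ty": -0.21, "tz": 0, "ax": 0, "ay": 0, "az": 0},
    {"tx": -0.96, "ty": -0.21, "tz": 0, "ax": 0, "ay": 0, "az": 0},
    {"tx": -0.96, "ty": -0.21, "tz": 0, "ax": 0, "ay": 0, "az": 0}
  ]
}}

```text
clock: 11.1
eef_pos: [560.6, -155.2, 126.8]
tcp_rot: [3.14, 0.001, 1.648]
contact_force: [-0.5, 0.5, 1.0]
opening: 0.001
grasp_force: 0.0
```

```bash
python3 - <<'E'
from h import *
objs();print(r.sense()["eef_pos"])
b,_=grab("top")
cv2.imwrite("pics/a5.png",cv2.resize(b[125:245,185:385],(800,480),interpolation=cv2.INTER_CUBIC)[...,::-1])
E
```

```text
top seat 31 [661.  51.  98.] [25. 21. 29.] px [258. 142.]
top seat 40 [ 557. -113.   92.] [28. 30. 16.] px [310. 177.]
top seat 28 [ 530. -204.   90.] [18. 13. 12.] px [341. 186.]
top seat 93 [ 530. -272.   90.] [16. 46. 11.] px [364. 187.]
top seat 52 [ 504. -102.   92.] [30. 30. 16.] px [307. 194.]
top seat 326 [ 446. -276.   98.] [72. 45. 26.] px [365. 214.]
top tray 52 [595. 193.  20.] [30. 30. 17.] px [218. 165.]
side seat 116 [ 560. -112.   90.] [37. 36. 15.] px [342. 196.]
side seat 120 [ 504. -103.   91.] [34. 32. 15.] px [321. 199.]
side seat 124 [ 449. -134.   97.] [24. 23. 28.] px [308. 208.]
side seat 260 [ 531. -249.   88.] [ 21. 101.  11.] px [363. 226.]
side seat 605 [ 448. -276.   95.] [75. 49. 24.] px [338. 240.]
[ 560.53324397 -156.20624765  126.67990696]
```

View pics/a5.png

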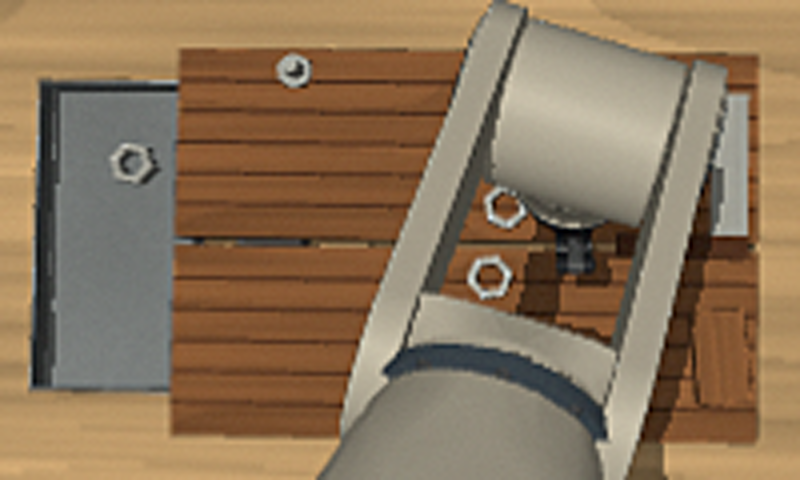

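Nut A lies in the tray at (133,163); the bolt has not moved and nuts B and C are waiting. Next is nut B.

{"op": "step_arm", "data": {
  "moves": [
    {"tx": 0, "ty": 0, "tz": 0.8, "ax": 0, "ay": 0, "az": 0},
    {"tx": 0, "ty": 0, "tz": 0.8, "ax": 0, "ay": 0, "az": 0},
    {"tx": 0, "ty": 0, "tz": 0.6, "ax": 0, "ay": 0, "az": 0},
    {"tx": 0, "ty": 0, "tz": 0.25, "ax": 0, "ay": 0, "az": 0},
    {"tx": 0, "ty": 0, "tz": 0, "ax": 0, "ay": 0, "az": 0}
  ]
}}

```text
clock: 11.88
eef_pos: [560.2, -153.7, 63.6]
tcp_rot: [-3.141, -0.0, 1.648]
contact_force: [0.2, -0.5, 0.9]
opening: 0.001
grasp_force: 0.0
```

{"op": "step_arm", "data": {
  "moves": [
    {"tx": 0.4, "ty": 0, "tz": 0, "ax": 0, "ay": 0, "az": 0},
    {"tx": 0.4, "ty": 0, "tz": 0, "ax": 0, "ay": 0, "az": 0},
    {"tx": 0.4, "ty": 0, "tz": 0, "ax": 0, "ay": 0, "az": 0},
    {"tx": 0.5, "ty": 0, "tz": 0, "ax": 0, "ay": 0, "az": 0},
    {"tx": 0.5, "ty": 0, "tz": 0, "ax": 0, "ay": 0, "az": 0}
  ]
}}

```text
clock: 12.5
eef_pos: [555.9, -98.1, 63.7]
tcp_rot: [3.142, 0.0, 1.648]
contact_force: [0.1, -0.7, -0.0]
opening: -0.002
grasp_force: 0.2
```

{"op": "step_arm", "data": {
  "moves": [
    {"tx": 0.5, "ty": 0, "tz": 0, "ax": 0, "ay": 0, "az": 0},
    {"tx": 0.5, "ty": 0, "tz": 0, "ax": 0, "ay": 0, "az": 0},
    {"tx": 0.5, "ty": 0, "tz": 0, "ax": 0, "ay": 0, "az": 0},
    {"tx": 0.5, "ty": 0, "tz": 0, "ax": 0, "ay": 0, "az": 0},
    {"tx": 0.5, "ty": 0, "tz": 0, "ax": 0, "ay": 0, "az": 0}
  ]
}}

```text
clock: 13.12
eef_pos: [551.1, -35.9, 63.6]
tcp_rot: [3.142, -0.0, 1.648]
contact_force: [0.3, -0.5, 0.0]
opening: -0.002
grasp_force: 0.2
```

```bash
python3 -c "
from h import *
objs()"
```

```text
top seat 12 [666.  49.  97.] [10. 12. 28.] px [259. 140.]
top seat 200 [ 530. -247.   91.] [18. 98. 13.] px [355. 186.]
top seat 51 [ 503. -102.   92.] [30. 30. 18.] px [307. 194.]
top seat 326 [ 446. -276.   96.] [72. 45. 27.] px [365. 214.]
top seat 34 [ 448. -131.  102.] [21. 21. 24.] px [317. 212.]
top tray 53 [596. 192.  18.] [30. 29. 12.] px [218. 165.]
side seat 26 [662.  46.  92.] [23. 17. 18.] px [343. 164.]
side seat 146 [550. -24.  99.] [32. 54. 32.] px [323. 182.]
side seat 120 [ 504. -102.   90.] [33. 36. 14.] px [321. 199.]
side seat 123 [ 449. -133.   97.] [22. 25. 28.] px [308. 208.]
side seat 260 [ 531. -249.   89.] [ 22. 100.  11.] px [363. 226.]
side seat 607 [ 447. -277.   95.] [74. 47. 24.] px [338. 240.]
```

Nut B is being pushed along (finger and nut blob at x≈550, reaching y≈3). Continue 175 mm.

{"op": "step_arm", "data": {
  "moves": [
    {"tx": 0.5, "ty": 0, "tz": 0, "ax": 0, "ay": 0, "az": 0},
    {"tx": 0.5, "ty": 0, "tz": 0, "ax": 0, "ay": 0, "az": 0},
    {"tx": 0.5, "ty": 0, "tz": 0, "ax": 0, "ay": 0, "az": 0},
    {"tx": 0.5, "ty": 0, "tz": 0, "ax": 0, "ay": 0, "az": 0},
    {"tx": 0.5, "ty": 0, "tz": 0, "ax": 0, "ay": 0, "az": 0}
  ]
}}

```text
clock: 13.85
eef_pos: [546.2, 26.5, 63.6]
tcp_rot: [-3.142, -0.0, 1.648]
contact_force: [-0.3, 0.1, -0.5]
opening: -0.002
grasp_force: 0.2
```

{"op": "step_arm", "data": {
  "moves": [
    {"tx": 0.5, "ty": 0, "tz": 0, "ax": 0, "ay": 0, "az": 0},
    {"tx": 0.5, "ty": 0, "tz": 0, "ax": 0, "ay": 0, "az": 0},
    {"tx": 0.5, "ty": 0, "tz": 0, "ax": 0, "ay": 0, "az": 0},
    {"tx": 0.5, "ty": 0, "tz": 0, "ax": 0, "ay": 0, "az": 0},
    {"tx": 0.5, "ty": 0, "tz": 0, "ax": 0, "ay": 0, "az": 0}
  ]
}}

```text
clock: 14.48
eef_pos: [541.4, 88.7, 63.6]
tcp_rot: [-3.142, 0.0, 1.648]
contact_force: [-0.2, -0.0, -0.5]
opening: 0.001
grasp_force: 0.2
```

{"op": "step_arm", "data": {
  "moves": [
    {"tx": 0.5, "ty": 0, "tz": 0, "ax": 0, "ay": 0, "az": 0},
    {"tx": 0.5, "ty": 0, "tz": 0, "ax": 0, "ay": 0, "az": 0},
    {"tx": 0.5, "ty": 0, "tz": 0, "ax": 0, "ay": 0, "az": 0},
    {"tx": 0.5, "ty": 0, "tz": 0, "ax": 0, "ay": 0, "az": 0},
    {"tx": 0, "ty": 0, "tz": 0, "ax": 0, "ay": 0, "az": 0}
  ]
}}

```text
clock: 15.1
eef_pos: [537.6, 138.6, 63.6]
tcp_rot: [3.142, -0.0, 1.649]
contact_force: [-0.3, -0.3, -0.3]
opening: -0.003
grasp_force: 0.0
```

{"op": "step_arm", "data": {
  "moves": [
    {"tx": 0, "ty": 0, "tz": -0.8, "ax": 0, "ay": 0, "az": 0},
    {"tx": 0, "ty": 0, "tz": -0.8, "ax": 0, "ay": 0, "az": 0},
    {"tx": 0, "ty": 0, "tz": -0.8, "ax": 0, "ay": 0, "az": 0},
    {"tx": -0.94, "ty": -0.18, "tz": 0, "ax": 0, "ay": 0, "az": 0},
    {"tx": -0.94, "ty": -0.18, "tz": 0, "ax": 0, "ay": 0, "az": 0}
  ]
}}

```text
clock: 15.72
eef_pos: [532.3, 89.5, 124.0]
tcp_rot: [3.141, 0.0, 1.649]
contact_force: [-0.0, 0.4, 0.6]
opening: -0.002
grasp_force: 0.0
```

{"op": "step_arm", "data": {
  "moves": [
    {"tx": -0.94, "ty": -0.18, "tz": 0, "ax": 0, "ay": 0, "az": 0},
    {"tx": -0.94, "ty": -0.18, "tz": 0, "ax": 0, "ay": 0, "az": 0},
    {"tx": -0.94, "ty": -0.18, "tz": 0, "ax": 0, "ay": 0, "az": 0},
    {"tx": -0.94, "ty": -0.18, "tz": 0, "ax": 0, "ay": 0, "az": 0},
    {"tx": -0.94, "ty": -0.18, "tz": 0, "ax": 0, "ay": 0, "az": 0}
  ]
}}

```text
clock: 16.35
eef_pos: [518.7, -29.8, 123.6]
tcp_rot: [-3.142, 0.0, 1.648]
contact_force: [0.6, 0.2, 0.0]
opening: 0.002
grasp_force: 0.0
```

{"op": "step_arm", "data": {
  "moves": [
    {"tx": -0.94, "ty": -0.18, "tz": 0, "ax": 0, "ay": 0, "az": 0},
    {"tx": -0.94, "ty": -0.18, "tz": 0, "ax": 0, "ay": 0, "az": 0},
    {"tx": -0.94, "ty": -0.18, "tz": 0, "ax": 0, "ay": 0, "az": 0},
    {"tx": -0.94, "ty": -0.18, "tz": 0, "ax": 0, "ay": 0, "az": 0},
    {"tx": -0.94, "ty": -0.18, "tz": 0, "ax": 0, "ay": 0, "az": 0}
  ]
}}

```text
clock: 16.98
eef_pos: [505.2, -148.7, 123.6]
tcp_rot: [-3.141, 0.0, 1.648]
contact_force: [-0.3, 0.5, -0.3]
opening: -0.0
grasp_force: 0.0
```

```bash
python3 -c "
from h import *
objs();print(r.sense()['eef_pos'])"
```

```text
top seat 41 [660.  52.  98.] [22. 25. 29.] px [258. 142.]
top seat 66 [ 530. -279.   91.] [16. 34. 12.] px [366. 187.]
top seat 6 [490. -99.  91.] [ 3. 12. 11.] px [306. 199.]
top seat 326 [ 446. -277.   97.] [72. 47. 27.] px [365. 214.]
top seat 33 [ 448. -131.   99.] [21. 21. 31.] px [317. 212.]
top tray 50 [595. 193.  19.] [29. 29. 13.] px [218. 165.]
top tray 48 [537. 191.  18.] [30. 28. 12.] px [217. 184.]
side seat 120 [ 505. -100.   90.] [34. 36. 14.] px [321. 199.]
side seat 121 [ 449. -133.   97.] [22. 24. 27.] px [308. 208.]
side seat 259 [ 531. -248.   89.] [ 21. 101.  12.] px [363. 226.]
side seat 608 [ 448. -277.   95.] [73. 48. 24.] px [338. 240.]
[ 505.24977308 -149.48404613  123.66592443]
```

Two nuts are in the tray. Next is nut C.

{"op": "step_arm", "data": {
  "moves": [
    {"tx": 0, "ty": 0, "tz": 0.8, "ax": 0, "ay": 0, "az": 0},
    {"tx": 0, "ty": 0, "tz": 0.8, "ax": 0, "ay": 0, "az": 0},
    {"tx": 0, "ty": 0, "tz": 0.5, "ax": 0, "ay": 0, "az": 0},
    {"tx": 0, "ty": 0, "tz": 0.25, "ax": 0, "ay": 0, "az": 0},
    {"tx": 0, "ty": 0, "tz": 0, "ax": 0, "ay": 0, "az": 0}
  ]
}}

```text
clock: 17.7
eef_pos: [505.5, -147.4, 64.8]
tcp_rot: [-3.141, -0.0, 1.648]
contact_force: [0.6, -0.5, 0.1]
opening: 0.001
grasp_force: 0.0
```

{"op": "step_arm", "data": {
  "moves": [
    {"tx": 0.4, "ty": 0, "tz": 0, "ax": 0, "ay": 0, "az": 0},
    {"tx": 0.4, "ty": 0, "tz": 0, "ax": 0, "ay": 0, "az": 0},
    {"tx": 0.4, "ty": 0, "tz": 0, "ax": 0, "ay": 0, "az": 0},
    {"tx": 0.5, "ty": 0, "tz": 0, "ax": 0, "ay": 0, "az": 0},
    {"tx": 0.5, "ty": 0, "tz": 0, "ax": 0, "ay": 0, "az": 0}
  ]
}}

```text
clock: 18.32
eef_pos: [501.3, -91.8, 65.0]
tcp_rot: [3.141, 0.0, 1.648]
contact_force: [-0.1, -0.4, 1.1]
opening: 0.001
grasp_force: 0.2
```

{"op": "step_arm", "data": {
  "moves": [
    {"tx": 0.5, "ty": 0, "tz": 0, "ax": 0, "ay": 0, "az": 0},
    {"tx": 0.5, "ty": 0, "tz": 0, "ax": 0, "ay": 0, "az": 0},
    {"tx": 0.5, "ty": 0, "tz": 0, "ax": 0, "ay": 0, "az": 0},
    {"tx": 0.5, "ty": 0, "tz": 0, "ax": 0, "ay": 0, "az": 0},
    {"tx": 0.5, "ty": 0, "tz": 0, "ax": 0, "ay": 0, "az": 0}
  ]
}}

```text
clock: 18.95
eef_pos: [496.4, -29.6, 64.9]
tcp_rot: [-3.142, -0.0, 1.648]
contact_force: [0.2, -0.1, -0.6]
opening: 0.001
grasp_force: 0.2
```

```bash
python3 -c "
from h import *
objs()"
```

```text
top seat 38 [660.  52.  99.] [22. 24. 30.] px [258. 142.]
top seat 204 [ 533. -247.   90.] [23. 98. 13.] px [355. 186.]
top seat 327 [ 446. -275.   97.] [72. 46. 27.] px [365. 214.]
top seat 33 [ 448. -131.   99.] [21. 21. 29.] px [317. 212.]
top tray 50 [597. 192.  19.] [34. 30. 15.] px [218. 165.]
top tray 49 [537. 191.  19.] [30. 28. 15.] px [217. 184.]
side seat 53 [661.  51.  97.] [25. 22. 28.] px [342. 162.]
side seat 177 [492. -16.  99.] [39. 55. 31.] px [302. 185.]
side seat 121 [ 449. -132.   98.] [23. 25. 27.] px [308. 208.]
side seat 259 [ 531. -249.   88.] [ 21. 100.  10.] px [363. 226.]
side seat 605 [ 448. -277.   95.] [74. 47. 24.] px [338. 239.]
```

{"op": "step_arm", "data": {
  "moves": [
    {"tx": 0.5, "ty": 0, "tz": 0, "ax": 0, "ay": 0, "az": 0},
    {"tx": 0.5, "ty": 0, "tz": 0, "ax": 0, "ay": 0, "az": 0},
    {"tx": 0.5, "ty": 0, "tz": 0, "ax": 0, "ay": 0, "az": 0},
    {"tx": 0.5, "ty": 0, "tz": 0, "ax": 0, "ay": 0, "az": 0},
    {"tx": 0.5, "ty": 0, "tz": 0, "ax": 0, "ay": 0, "az": 0}
  ]
}}

```text
clock: 19.68
eef_pos: [491.6, 32.8, 64.9]
tcp_rot: [-3.142, 0.0, 1.648]
contact_force: [-0.7, 0.6, 0.2]
opening: 0.004
grasp_force: 0.2
```

{"op": "step_arm", "data": {
  "moves": [
    {"tx": 0.5, "ty": 0, "tz": 0, "ax": 0, "ay": 0, "az": 0},
    {"tx": 0.5, "ty": 0, "tz": 0, "ax": 0, "ay": 0, "az": 0},
    {"tx": 0.5, "ty": 0, "tz": 0, "ax": 0, "ay": 0, "az": 0},
    {"tx": 0.5, "ty": 0, "tz": 0, "ax": 0, "ay": 0, "az": 0},
    {"tx": 0.5, "ty": 0, "tz": 0, "ax": 0, "ay": 0, "az": 0}
  ]
}}

```text
clock: 20.3
eef_pos: [486.8, 95.0, 64.9]
tcp_rot: [3.142, 0.0, 1.648]
contact_force: [-0.0, -1.1, -0.2]
opening: -0.003
grasp_force: 0.2
```

{"op": "step_arm", "data": {
  "moves": [
    {"tx": 0.5, "ty": 0, "tz": 0, "ax": 0, "ay": 0, "az": 0},
    {"tx": 0.5, "ty": 0, "tz": 0, "ax": 0, "ay": 0, "az": 0},
    {"tx": 0.5, "ty": 0, "tz": 0, "ax": 0, "ay": 0, "az": 0},
    {"tx": 0.4, "ty": 0, "tz": 0, "ax": 0, "ay": 0, "az": 0},
    {"tx": 0, "ty": 0, "tz": 0, "ax": 0, "ay": 0, "az": 0}
  ]
}}

```text
clock: 20.92
eef_pos: [483.1, 142.2, 64.8]
tcp_rot: [3.142, -0.0, 1.649]
contact_force: [-1.2, -0.3, -0.0]
opening: -0.001
grasp_force: 0.0
```

{"op": "step_arm", "data": {
  "moves": [
    {"tx": 0, "ty": 0, "tz": -0.8, "ax": 0, "ay": 0, "az": 0},
    {"tx": 0, "ty": 0, "tz": -0.8, "ax": 0, "ay": 0, "az": 0},
    {"tx": 0, "ty": 0, "tz": -1, "ax": 0, "ay": 0, "az": 0},
    {"tx": -1, "ty": 0, "tz": -1, "ax": 0, "ay": 0, "az": 0},
    {"tx": -1, "ty": 0, "tz": -1, "ax": 0, "ay": 0, "az": 0}
  ]
}}

```text
clock: 21.55
eef_pos: [486.9, 90.9, 180.7]
tcp_rot: [-3.142, 0.0, 1.649]
contact_force: [0.8, 0.2, -0.4]
opening: -0.004
grasp_force: 0.0
```

{"op": "step_arm", "data": {
  "moves": [
    {"tx": -1, "ty": 0, "tz": -0.5, "ax": 0, "ay": 0, "az": 0},
    {"tx": -1, "ty": 0, "tz": 0, "ax": 0, "ay": 0, "az": 0},
    {"tx": -1, "ty": 0, "tz": 0, "ax": 0, "ay": 0, "az": 0},
    {"tx": -1, "ty": 0, "tz": 0, "ax": 0, "ay": 0, "az": 0},
    {"tx": 0, "ty": 0, "tz": 0, "ax": 0, "ay": 0, "az": 0}
  ]
}}

```text
clock: 22.18
eef_pos: [494.7, -9.4, 192.4]
tcp_rot: [-3.141, 0.0, 1.646]
contact_force: [-0.0, 0.6, 0.0]
opening: 0.001
grasp_force: 0.0
```

```bash
python3 - <<'E'
from h import *
objs()
b,_=grab("top")
cv2.imwrite("pics/a6.png",cv2.resize(b[125:245,185:385],(800,480),interpolation=cv2.INTER_CUBIC)[...,::-1])
E
```

```text
top seat 41 [662.  52.  97.] [25. 25. 28.] px [258. 142.]
top seat 198 [ 530. -247.   91.] [18. 98. 14.] px [355. 186.]
top seat 328 [ 446. -276.   97.] [72. 45. 27.] px [365. 214.]
top seat 35 [ 448. -131.   98.] [21. 21. 29.] px [317. 212.]
top tray 22 [596. 201.  18.] [26. 13. 13.] px [215. 165.]
side seat 54 [660.  53.  97.] [26. 24. 27.] px [342. 162.]
side seat 125 [ 448. -135.   97.] [21. 25. 29.] px [308. 208.]
side seat 262 [ 532. -249.   88.] [ 21. 101.  10.] px [363. 226.]
side seat 607 [ 448. -278.   95.] [74. 46. 24.] px [338. 240.]
```

View pics/a6.png

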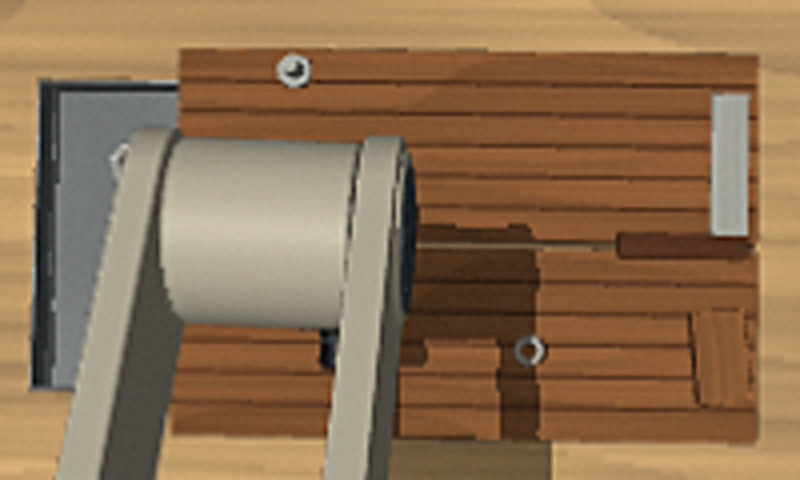

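The seat is clear and the other items haven't moved, but the arm hides part of the tray. I'll move on to check the tray.

{"op": "step_arm", "data": {
  "moves": [
    {"tx": -1, "ty": 0, "tz": 0, "ax": 0, "ay": 0, "az": 0},
    {"tx": -1, "ty": 0, "tz": 0, "ax": 0, "ay": 0, "az": 0},
    {"tx": -1, "ty": 0, "tz": 0, "ax": 0, "ay": 0, "az": 0},
    {"tx": -1, "ty": 0, "tz": 0, "ax": 0, "ay": 0, "az": 0},
    {"tx": 0, "ty": 0, "tz": 0, "ax": 0, "ay": 0, "az": 0}
  ]
}}

```text
clock: 22.95
eef_pos: [502.6, -108.0, 192.3]
tcp_rot: [3.142, -0.0, 1.647]
contact_force: [0.1, 0.7, -0.4]
opening: 0.001
grasp_force: 0.0
```

```bash
python3 -c "
from h import *
objs();print(r.sense()['qvel'].round(3))"
```

```text
top seat 41 [661.  53.  99.] [25. 25. 30.] px [258. 142.]
top seat 181 [ 531. -253.   90.] [20. 92. 14.] px [357. 186.]
top seat 329 [ 446. -276.   97.] [72. 44. 27.] px [365. 214.]
top seat 27 [ 448. -134.  100.] [21. 15. 27.] px [318. 212.]
top tray 53 [595. 192.  18.] [30. 31. 14.] px [218. 165.]
top tray 46 [537. 191.  18.] [29. 29. 13.] px [217. 184.]
top tray 47 [470. 193.  19.] [26. 30. 13.] px [216. 204.]
side seat 56 [662.  52.  97.] [25. 26. 28.] px [342. 162.]
side seat 126 [ 448. -134.   97.] [22. 25. 28.] px [308. 208.]
side seat 262 [ 532. -248.   88.] [ 21. 101.  10.] px [363. 226.]
side seat 610 [ 448. -277.   95.] [75. 49. 24.] px [338. 240.]
[ 0.008 -0.002  0.003 -0.001  0.    -0.003]
```

All three nuts lie in the tray and everything else is in place.

```bash
python3 -c "
from h import *
print(workorder.sign_off())"
```

```text
the job is handed in; nothing more can be done
None
```

All three nuts were swept over the seat's left-hand end into the grey tray. In the final camera measurements the bush, bolt, offcut and square had not moved; the tape was never approached or re-measured. The job was handed in at about 23 s.

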